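# Find the unbolted cover and push it open

### The arm

A 6-joint arm with a two-finger parallel gripper is mounted at the origin on the work surface; the furniture and walls round the work are solid. World frame = base frame: x ahead of the robot, y to its left, z up, the work surface at z = 0. Lengths are in m, angles in rad, forces in N, time in s.
With the tool pointing down it reaches from about 0.375 to 0.925 m from the base axis. Payload 5.7 kg.
Tool frame: the origin (TCP) lies at the very end of the fingers, on their centre line; the grasp point (between the pads) lies 19 mm behind it; z points along the fingers, y is the direction in which the jaws open and shut (so a half turn about z gives the same grasp; the last joint's range is limited). The gripper opens to 85 mm and grips with 20 to 120 N. Pads are 22 mm wide; open, the fingers measure 114 mm over their backs; the gripper's body (76 mm by 85 mm) begins 54 mm behind the grasp point. The pads swing forward as they close: fully open they stand 13 mm farther back than shut.
Start: joints at [-1.274, 0.359, 1.51, -0, 1.272, -0.115], TCP at [0.24, -0.55, 0.231] pointing down, gripper open.
Joint ranges: [-2.97, 2.97], [-1.01, 2.36], [0.21, 2.38], [-0.96, 4.11], [0.2, 2.71], [-2.98, 2.98]. Speed limits (rad/s): [2.39, 2.39, 3.14, 3.14, 3.14, 3.14].

### API

Orientations are given as a rotation vector (axis times angle).
In Python, from cell import env gives the robot as it stands.
- The arm moves only by the tool jog_arm, never from a script. Its argument "steps" is a list of rows, each a list of 3 entries, a list of its own where there are three numbers: the shift along the tool's x, y, z in units of 30 mm (1.0 is 30 mm), then the turn, a rotation vector about the tool's x, y, z in units of 8 degrees (1.0 is 8 degrees), then the opening, from 0 (shut) to 1 (fully open). A call has 1 to 5 rows; each row is the pose to reach, as a shift and turn from the pose commanded when the call began, along the tool's axes at that moment; what a row does not reach only later rows make up. A row lasts 1/10 s, in which the tool goes at most 50 mm and 8.59 degrees, less where a joint would pass 70% of its speed; a pose out of reach is approached as far as the arm can. A call with a gripper value outside its range is refused whole. The fingers move at their own pace and stop on an object; "force" is the grip in N (left out, the last holds). Time passes only in rows, so rows that repeat a pose let the fingers close. It gives the time, the measured TCP pose, the force and the opening at its end, in the units of the state.
- env.sense(): the state, without advancing time (a new reading comes with each control period).
- env.get_image(name): name is "side" or "top" or "wrist"; returns a dict with "frame" (480x640x3 uint8, red, green, blue), "mtx" (3x3 intrinsics, pixels), "cam_to_world" (4x4, takes a point from camera to world coordinates); the wrist camera has in their place "mount" (4x4, takes a point from camera to tool coordinates, whose origin is the TCP and whose axes are the flange's). Camera axes: x right, y up, looking along -z (the intrinsics and any distortion apply to the point x, -y, -z); pixel columns grow to the right and rows downward; lengths in m; the calibration is good to about 2 mm. A picture is of the moment at which its call begins: read the wrist's pose just before it. There is no depth.
- env.close_job(): hands the job in, once; it reports no verdict.
The state is a dict: "time": time; "joint_positions": joint angles; "dq": joint speeds; "joint_efforts": joint torques, N m; "eef_pos": TCP position; "orientation": TCP orientation; "ft_force": force on the tool from outside, world axes, zero at the start; "torque": the same for the moment, N m; "finger_gap": finger opening in m.
Only numpy, scipy, OpenCV 4.12 (cv2) and the standard library are available. Lean on these libraries where they do the work, as an engineer would, in place of code of your own. Each camera call takes 0.05 s, during which the arm holds its last target. There are 200 camera calls.

### The job

The low service box has four identical see-saw covers; three are bolted from beneath and one has been left unbolted. With closed fingers press lightly on an end of one cover after another until you find the one that rocks, then push that end down into the box until the cover stands clearly more than half open (it would stop at about 60 degrees), and draw clear. Do not force the bolted covers, grasp or lift nothing, and leave the small parts round the box where they lie.

Things in the scene. Friction and masses are not known exactly. Their poses are not given: they have to be found in the camera images.
- housing: low grey steel service box screwed to the counter (it cannot move), 150 (its x) x 330 (its y) x 60 mm high, origin at the centre of its underside. Four identical pivoting covers lie side by side in its top along its y axis, 78 mm from centre to centre, with 12 mm partitions and 24 mm ledges round them; below the covers the box is hollow, 56 mm deep
- cover_0_top (a point): centre of the top face of one of the four covers (60 mm above the counter when level, flush with the box), on its pivot line; moves with the cover. x along the cover's length (100 mm), y along its pivot and width (66 mm), z out of its top face; plain aluminium plate 4 mm thick with three dark ribs across each end, the middle rib 36 mm from the pivot
- cover_0 (a joint): tilt of the cover with that name about its middle pivot, rad; 0 level, positive with the end nearer the robot (box -x) down and the other end up, negative the other way, stops at +1.1 and -1.1. Unbolted it turns under 2 to 3 N pressed on its ribs, either end, and stays where it is left; bolted it sits firm on rubber mounts: it gives only 1 to 2 mm under a 10 N press and springs back level. Any of the four may be the unbolted one
- cover_1_top (a point): centre of the top face of one of the four covers (60 mm above the counter when level, flush with the box), on its pivot line; moves with the cover. x along the cover's length (100 mm), y along its pivot and width (66 mm), z out of its top face; plain aluminium plate 4 mm thick with three dark ribs across each end, the middle rib 36 mm from the pivot
- cover_1 (a joint): tilt of the cover with that name about its middle pivot, rad; 0 level, positive with the end nearer the robot (box -x) down and the other end up, negative the other way, stops at +1.1 and -1.1. Unbolted it turns under 2 to 3 N pressed on its ribs, either end, and stays where it is left; bolted it sits firm on rubber mounts: it gives only 1 to 2 mm under a 10 N press and springs back level. Any of the four may be the unbolted one
- cover_2_top (a point): centre of the top face of one of the four covers (60 mm above the counter when level, flush with the box), on its pivot line; moves with the cover. x along the cover's length (100 mm), y along its pivot and width (66 mm), z out of its top face; plain aluminium plate 4 mm thick with three dark ribs across each end, the middle rib 36 mm from the pivot
- cover_2 (a joint): tilt of the cover with that name about its middle pivot, rad; 0 level, positive with the end nearer the robot (box -x) down and the other end up, negative the other way, stops at +1.1 and -1.1. Unbolted it turns under 2 to 3 N pressed on its ribs, either end, and stays where it is left; bolted it sits firm on rubber mounts: it gives only 1 to 2 mm under a 10 N press and springs back level. Any of the four may be the unbolted one
- cover_3_top (a point): centre of the top face of one of the four covers (60 mm above the counter when level, flush with the box), on its pivot line; moves with the cover. x along the cover's length (100 mm), y along its pivot and width (66 mm), z out of its top face; plain aluminium plate 4 mm thick with three dark ribs across each end, the middle rib 36 mm from the pivot
- cover_3 (a joint): tilt of the cover with that name about its middle pivot, rad; 0 level, positive with the end nearer the robot (box -x) down and the other end up, negative the other way, stops at +1.1 and -1.1. Unbolted it turns under 2 to 3 N pressed on its ribs, either end, and stays where it is left; bolted it sits firm on rubber mounts: it gives only 1 to 2 mm under a 10 N press and springs back level. Any of the four may be the unbolted one
- hex_bolt_mid (a point): steel bolt with nut 22x72x19 mm, loose on the counter beside the box, to be left alone; point 10 mm above its underside, over its middle
- bearing_mid (a point): ball bearing 47 mm across, 14 mm high, loose on the counter beside the box, to be left alone; point 10 mm above its underside, over its middle
- highlighter_mid (a point): yellow highlighter pen 22x118x19 mm, loose on the counter beside the box, to be left alone; point 10 mm above its underside, over its middle
- bearing_box_mid (a point): flat carton 63x62x22 mm, loose on the counter beside the box, to be left alone; point 10 mm above its underside, over its middle

How it is judged:
By the outcome, as a careful person would: the job done as asked, in the order asked, and still so for the second after the job is handed in, with the robot touching nothing.
It also fails if it takes over 45 s, if anything falls off the work surface, if the arm or the gripper's body presses on something with over 40 N, if the wrist force passes 120 N, or if a joint passes its speed limit or range.

## Working session

There is one attempt and no reset: what is moved stays moved. The work goes in short steps, Python scripts to look and compute and a tool call to move; the robot and the scene stay as the last step left them, time stands still between calls to the robot, and variables do not carry over. Pictures are saved under pics/ and viewed, on a budget of 10 in all, crops included, one or two more only if the job needs it, and the job is handed in when it is done.

Besides the shell and the picture viewer there is one more tool, called by a JSON object that holds its "op" and its "data", one argument or row to a line. jog_arm: Moves the arm, as the interface text tells. Its arguments: {"type":"object","properties":{"steps":{"type":"array","items":{"type":"array"}},"force":{"type":"number"}},"required":["steps"]}

```bash
mkdir -p pics; python3 - <<'E'
from cell import env
import cv2
print(env.sense())
for n in("top","side"):
    d=env.get_image(n); cv2.imwrite(f"pics/{n}0.png",d["frame"][:,:,::-1]); print(d["mtx"],d["cam_to_world"], [k for k in d])
E
```

```text
{'time': 0.0, 'joint_positions': array([-1.27408600e+00,  3.59496156e-01,  1.51145261e+00,  2.02919255e-05,
        1.27248916e+00, -1.15073890e-01]), 'dq': array([-0.00280958, -0.00105427,  0.00083127,  0.00058897, -0.00033039,
       -0.00074308]), 'joint_efforts': array([ 1.44021164e-04, -5.27615476e+01, -2.78623438e+01,  7.51652624e-05,
        1.33287645e-02,  4.29873489e-05]), 'eef_pos': array([ 0.23995913, -0.54917844,  0.23045117]), 'orientation': array([-3.07344038e+00, -6.41883543e-01,  2.32411313e-04]), 'ft_force': array([ 0.29498848, -0.17181061,  0.09402407]), 'torque': array([-0.04110314, -0.00029522, -0.05712236]), 'finger_gap': 0.08554704185670296}
[[525.71776973   0.         314.1310952 ]
 [  0.         525.71776973 236.63891269]
 [  0.           0.           1.        ]] [[ 0.01930289  0.99702942 -0.07456356  0.4570016 ]
 [-0.9996045   0.02077058  0.0189586  -0.31562527]
 [ 0.02045101  0.07416811  0.99703603  0.91968666]
 [ 0.          0.          0.          1.        ]] ['frame', 'mtx', 'cam_to_world']
[[589.04606791   0.         308.55028019]
 [  0.         589.04606791 244.66538538]
 [  0.           0.           1.        ]] [[-0.99700329  0.04598404 -0.06220851  0.49161778]
 [-0.07720709 -0.64186589  0.76292021  0.43033766]
 [-0.00484737  0.7654369   0.6434927   0.70876307]
 [ 0.          0.          0.          1.        ]] ['frame', 'mtx', 'cam_to_world']
```

View pics/top0.png

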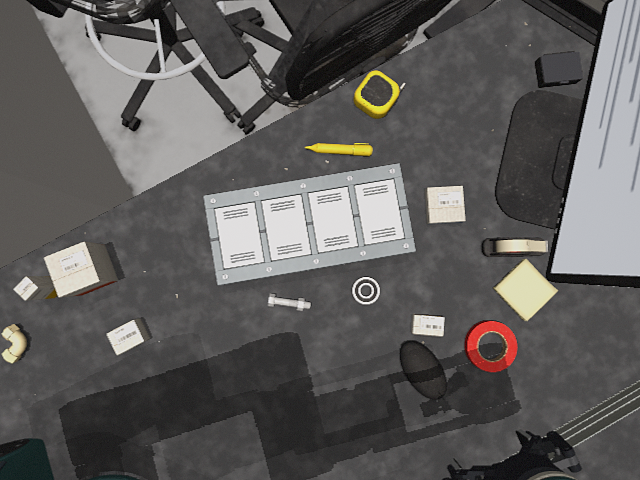

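View pics/side0.png

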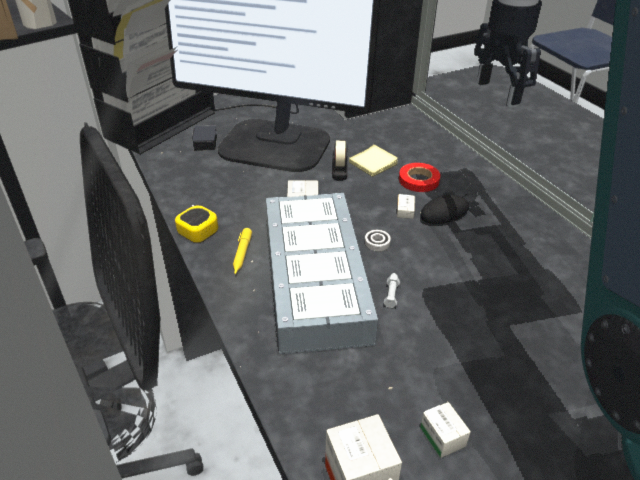

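The top view shows the box with corners near (205,196), (400,164), (414,251) and (218,285). Its four bright covers have centres near (239,234), (287,226), (333,218) and (379,212). The side view agrees, and the small parts lie clear of the box top.

```bash
cat > h.py <<'E'
import numpy as np, cv2
from scipy.spatial.transform import Rotation as R
from cell import env
def ray(d,uv,z):
    K=d["mtx"];T=d["cam_to_world"]
    v=np.array([(uv[0]-K[0,2])/K[0,0],-(uv[1]-K[1,2])/K[1,1],-1]);w=T[:3,:3]@v
    return T[:3,3]+w*(z-T[2,3])/w[2]
def covers(name):
    d=env.get_image(name); f=d["frame"]
    m=((f.min(2)>215)*255).astype(np.uint8); m=cv2.morphologyEx(m,cv2.MORPH_CLOSE,np.ones((7,7)))
    m=cv2.morphologyEx(m,cv2.MORPH_OPEN,np.ones((5,5)))
    out=[]
    for c in cv2.findContours(m,cv2.RETR_EXTERNAL,cv2.CHAIN_APPROX_NONE)[0]:
        P=np.array([ray(d,p[0],.06)[:2] for p in c],np.float32)
        r=cv2.minAreaRect(P)
        a=sorted(r[1])
        if .05<a[0]<.08 and .08<a[1]<.115: out.append((r,cv2.boxPoints(r)))
    return out,d
def totool(target,s):
    "shift in units of 30 mm from the sensed pose to a world TCP target"
    return R.from_rotvec(s["orientation"]).inv().apply(np.array(target)-s["eef_pos"])/.03
E
python3 - <<'E'
from h import *
for n in("top","side"):
    o,d=covers(n); print(n)
    for r,b in sorted(o,key=lambda q:-q[0][0][1]): print(np.round(r[0],4),np.round(r[1],4),round(r[2],2))
s=env.sense(); print(R.from_rotvec(s["orientation"]).as_matrix().round(3))
E
```

```text
top
[ 0.5219 -0.2085] [0.099  0.0632] 10.62
[ 0.5362 -0.285 ] [0.0983 0.063 ] 10.89
[ 0.5507 -0.3614] [0.0984 0.0632] 10.79
[ 0.5651 -0.438 ] [0.099  0.0634] 10.79
side
[[ 0.916  0.4   -0.   ]
 [ 0.4   -0.916  0.001]
 [ 0.    -0.001 -1.   ]]
```

{"op": "jog_arm", "data": {
  "steps": [
    [[1.6,0.1,0],[0,0,0.8],0],
    [[3.2,0.2,0],[0,0,1.6],0],
    [[4.8,0.3,0],[0,0,1.6],0],
    [[6.4,0.4,0.5],[0,0,1.6],0],
    [[8.0,0.5,1.5],[0,0,1.6],0]
  ],
  "force": 30
}}

```text
time: 0.7
eef_pos: [0.4636, -0.4699, 0.1916]
orientation: [3.124, 0.296, 0.005]
ft_force: [0.4, -1.0, -0.8]
finger_gap: 0.0121
```

```bash
cat > go.py <<'E'
from h import *
import sys
C=np.array([[.5219,-.2085],[.5362,-.285],[.5507,-.3614],[.5651,-.438]]);a=np.radians(10.77)
i=int(sys.argv[1]);p=float(sys.argv[2]);z=float(sys.argv[3])
s=env.sense();t=[*(C[i]-p*np.array([np.cos(a),np.sin(a)])),z]
M=R.from_rotvec(s["orientation"]).as_matrix()
print("t",s["time"],"pos",s["eef_pos"].round(4),"F",s["ft_force"].round(2),"gap",s["finger_gap"],"\nshift",totool(t,s).round(3),"yaw",np.degrees(np.arctan2(M[1,0],M[0,0])),M[:,2].round(3))
E
python3 go.py 3 .036 .085
```

```text
t 0.7 pos [ 0.4636 -0.4699  0.1916] F [ 0.42 -1.01 -0.8 ] gap 0.012133241846150068 
shift [ 2.313 -0.424  3.558] yaw 10.816071461063174 [ 0.003 -0.004 -1.   ]
```

{"op": "jog_arm", "data": {
  "steps": [
    [[1.3,-0.2,0.8],[0,0,0],0],
    [[2.24,-0.32,2.0],[0,0,0],0],
    [[2.24,-0.32,3.3],[0,0,0],0],
    [[2.24,-0.32,3.35],[0,0,0],0],
    [[2.24,-0.32,3.35],[0,0,0],0]
  ]
}}

```text
time: 1.2
eef_pos: [0.5238, -0.447, 0.0888]
orientation: [-3.125, -0.295, 0.003]
ft_force: [0.5, -0.5, 1.3]
finger_gap: -0.0003
```

```bash
python3 go.py 3 .036 .062; python3 - <<'E'
from h import *
d=env.get_image("side"); cv2.imwrite("pics/s1.png",cv2.resize(d["frame"][150:390,220:460,::-1],None,fx=2.4,fy=2.4))
E
```

```text
t 1.2 pos [ 0.5238 -0.447   0.0888] F [ 0.5  -0.52  1.28] gap -0.0002829884597820501 
shift [ 0.21  -0.034  0.893] yaw 10.792043694992989 [-0.002  0.002 -1.   ]
```

View pics/s1.png

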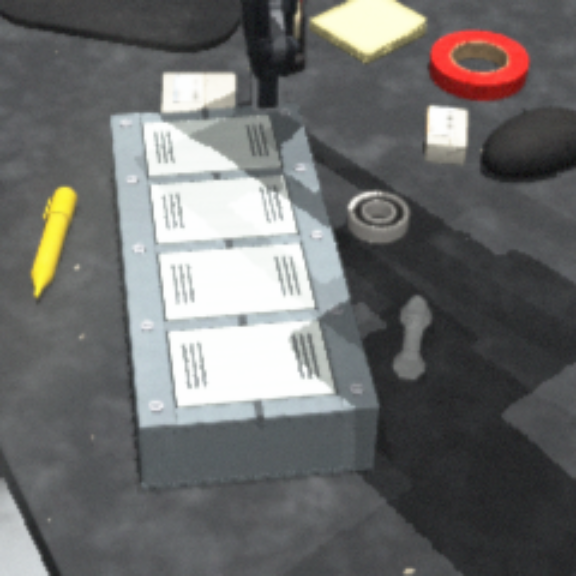

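The side crop shows the closed fingertips at about (268,100), just above the ribbed near end of the farthest cover at (260,135). All covers look level. Next I descend gently.

{"op": "jog_arm", "data": {
  "steps": [
    [[0.1,-0.02,0.4],[0,0,0],0],
    [[0.1,-0.02,0.7],[0,0,0],0],
    [[0.1,-0.02,0.7],[0,0,0],0],
    [[0.1,-0.02,0.7],[0,0,0],0]
  ]
}}

```text
time: 1.65
eef_pos: [0.5272, -0.4465, 0.0686]
orientation: [-3.127, -0.295, 0.0]
ft_force: [-0.2, -1.0, -0.4]
finger_gap: -0.0
```

{"op": "jog_arm", "data": {
  "steps": [
    [[0,0,0.05],[0,0,0],0],
    [[0,0,0.1],[0,0,0],0]
  ]
}}

```text
time: 1.85
eef_pos: [0.5277, -0.4467, 0.0658]
orientation: [3.127, 0.295, 0.001]
ft_force: [-0.5, -0.1, 0.4]
finger_gap: -0.0001
```

{"op": "jog_arm", "data": {
  "steps": [
    [[0,0,0.07],[0,0,0],0],
    [[0,0,0.13],[0,0,0],0],
    [[0,0,0.13],[0,0,0],0]
  ]
}}

```text
time: 2.15
eef_pos: [0.5273, -0.4461, 0.0612]
orientation: [-3.127, -0.296, 0.001]
ft_force: [-0.4, -0.6, -0.1]
finger_gap: -0.0002
```

{"op": "jog_arm", "data": {
  "steps": [
    [[0,0,0.04],[0,0,0],0],
    [[0,0,0.04],[0,0,0],0]
  ]
}}

```text
time: 2.35
eef_pos: [0.5275, -0.4463, 0.0603]
orientation: [-3.127, -0.296, 0.0]
ft_force: [0.5, -0.1, 0.3]
finger_gap: -0.0001
```

{"op": "jog_arm", "data": {
  "steps": [
    [[0,0,0.04],[0,0,0],0],
    [[0,0,0.04],[0,0,0],0]
  ]
}}

```text
time: 2.55
eef_pos: [0.5275, -0.4464, 0.0592]
orientation: [-3.128, -0.296, 0.0]
ft_force: [-0.6, 0.1, 0.3]
finger_gap: -0.0001
```

{"op": "jog_arm", "data": {
  "steps": [
    [[0,0,0.03],[0,0,0],0],
    [[0,0,0.03],[0,0,0],0]
  ]
}}

```text
time: 2.75
eef_pos: [0.5275, -0.4464, 0.0583]
orientation: [-3.128, -0.295, 0.0]
ft_force: [-0.1, -0.3, 0.4]
finger_gap: 0.0001
```

{"op": "jog_arm", "data": {
  "steps": [
    [[0,0,0.03],[0,0,0],0],
    [[0,0,0.03],[0,0,0],0]
  ]
}}

```text
time: 2.95
eef_pos: [0.5275, -0.4464, 0.0573]
orientation: [-3.128, -0.295, 0.0]
ft_force: [-0.8, -0.1, 1.4]
finger_gap: 0.0002
```

{"op": "jog_arm", "data": {
  "steps": [
    [[0,0,0.03],[0,0,0],0],
    [[0,0,0.03],[0,0,0],0]
  ]
}}

```text
time: 3.15
eef_pos: [0.5275, -0.4464, 0.0564]
orientation: [-3.128, -0.295, -0.0]
ft_force: [-0.6, 0.7, 1.1]
finger_gap: -0.0002
```

{"op": "jog_arm", "data": {
  "steps": [
    [[0,0,0.02],[0,0,0],0],
    [[0,0,0.02],[0,0,0],0]
  ]
}}

```text
time: 3.35
eef_pos: [0.5276, -0.4464, 0.0558]
orientation: [-3.128, -0.296, -0.0]
ft_force: [-0.2, 0.4, 1.6]
finger_gap: 0.0
```

{"op": "jog_arm", "data": {
  "steps": [
    [[0,0,0.03],[0,0,0],0],
    [[0,0,0.03],[0,0,0],0]
  ]
}}

```text
time: 3.55
eef_pos: [0.5276, -0.4464, 0.0549]
orientation: [-3.128, -0.295, -0.0]
ft_force: [-0.1, -0.2, 1.0]
finger_gap: 0.0
```

{"op": "jog_arm", "data": {
  "steps": [
    [[0,0,0.03],[0,0,0],0],
    [[0,0,0.03],[0,0,0],0]
  ]
}}

```text
time: 3.75
eef_pos: [0.5277, -0.4463, 0.054]
orientation: [-3.128, -0.295, -0.0]
ft_force: [0.4, 0.6, 1.5]
finger_gap: -0.0
```

{"op": "jog_arm", "data": {
  "steps": [
    [[0,0,0.06],[0,0,0],0],
    [[0,0,0.12],[0,0,0],0],
    [[0,0,0.12],[0,0,0],0]
  ]
}}

```text
time: 4.05
eef_pos: [0.5275, -0.4464, 0.0502]
orientation: [-3.128, -0.296, 0.0]
ft_force: [0.2, 1.1, 0.5]
finger_gap: 0.0
```

```bash
python3 - <<'E'
from h import *
d=env.get_image("side"); cv2.imwrite("pics/s2.png",cv2.resize(d["frame"][170:330,250:410,::-1],None,fx=3.6,fy=3.6))
E
```

```text
(no output)
```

View pics/s2.png

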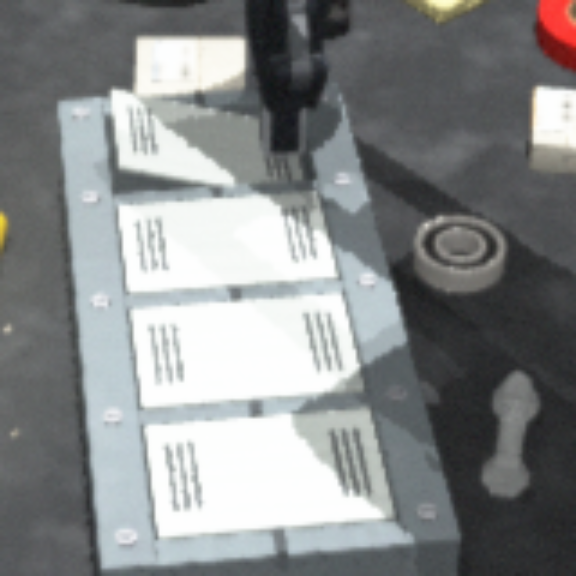

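The cover at y=-0.438 visibly rocks: its far end is raised at (120,95), with a dark gap below it at (150,180). The other three are level. I push it in further.

{"op": "jog_arm", "data": {
  "steps": [
    [[0.08,0,0.13],[0,0,0],0],
    [[0.16,0,0.28],[0,0,0],0],
    [[0.16,0,0.42],[0,0,0],0],
    [[0.16,0,0.5],[0,0,0],0]
  ]
}}

```text
time: 4.5
eef_pos: [0.5325, -0.4453, 0.0349]
orientation: [-3.127, -0.295, -0.0]
ft_force: [-0.4, -0.4, 1.6]
finger_gap: -0.0003
```

{"op": "jog_arm", "data": {
  "steps": [
    [[0,0,0.1],[0,0,0],0],
    [[0,0,0.2],[0,0,0],0],
    [[0,0,0.27],[0,0,0],0],
    [[0,0,0.27],[0,0,0],0]
  ]
}}

```text
time: 4.9
eef_pos: [0.532, -0.4452, 0.0269]
orientation: [-3.127, -0.295, 0.001]
ft_force: [-1.3, -0.5, -0.6]
finger_gap: -0.0
```

```bash
python3 - <<'E'
from h import *
d=env.get_image("side"); cv2.imwrite("pics/s3.png",cv2.resize(d["frame"][150:310,250:410,::-1],None,fx=3.6,fy=3.6))
E
python3 go.py 3 .033 .024
```

```text
t 4.95 pos [ 0.532  -0.4452  0.027 ] F [ 0.92 -0.31 -0.19] gap 0.0003712125631810769 
shift [ 0.028 -0.03   0.1  ] yaw 10.790315744045861 [-0.     0.001 -1.   ]
```

View pics/s3.png

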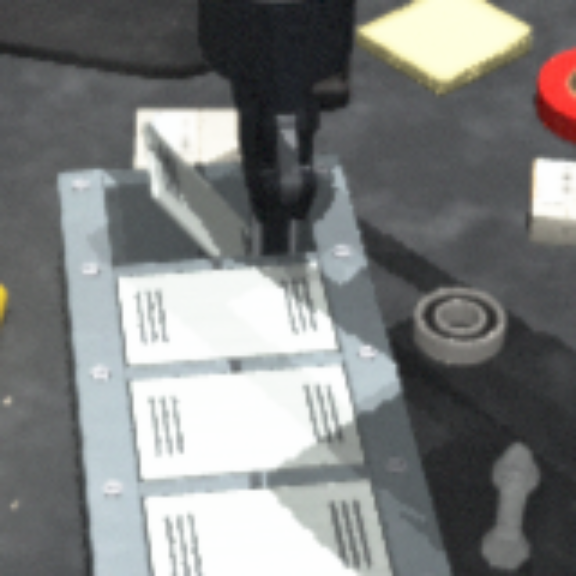

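The cover now stands steeply, roughly 50°, with its raised edge at (150,130) and its lower part at (230,250) in the box. I press 3 mm more, then draw straight up.

{"op": "jog_arm", "data": {
  "steps": [
    [[0,0,0.06],[0,0,0],0],
    [[0,0,0.12],[0,0,0],0],
    [[0,0,0.12],[0,0,0],0]
  ]
}}

```text
time: 5.25
eef_pos: [0.5321, -0.4455, 0.0236]
orientation: [-3.128, -0.295, 0.0]
ft_force: [-0.4, -0.4, -0.2]
finger_gap: -0.0004
```

{"op": "jog_arm", "data": {
  "steps": [
    [[-0.05,0,-0.3],[0,0,0],0],
    [[-0.05,0,-1.0],[0,0,0],0],
    [[-0.05,0,-2.2],[0,0,0],0],
    [[-0.05,0,-3.6],[0,0,0],0],
    [[-0.05,0,-5.0],[0,0,0],0]
  ]
}}

```text
time: 5.75
eef_pos: [0.5305, -0.4454, 0.1756]
orientation: [-3.127, -0.295, 0.0]
ft_force: [0.4, 0.1, -0.0]
finger_gap: 0.0001
```

{"op": "jog_arm", "data": {
  "steps": [
    [[-1.5,0,0],[0,0,0],0],
    [[-3,0,0],[0,0,0],0],
    [[-4,0,0],[0,0,0],0],
    [[-4,0,0],[0,0,0],0],
    [[-4,0,0],[0,0,0],0]
  ]
}}

```text
time: 6.25
eef_pos: [0.4126, -0.4685, 0.1746]
orientation: [3.127, 0.293, 0.001]
ft_force: [0.3, -0.7, 0.2]
finger_gap: 0.0004
```

```bash
python3 - <<'E'
from h import *
d=env.get_image("side"); cv2.imwrite("pics/s4.png",cv2.resize(d["frame"][150:350,220:420,::-1],None,fx=3,fy=3))
d=env.get_image("top"); cv2.imwrite("pics/t4.png",cv2.resize(d["frame"][120:320,190:480,::-1],None,fx=2.7,fy=2.7))
E
```

```text
(no output)
```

View pics/s4.png

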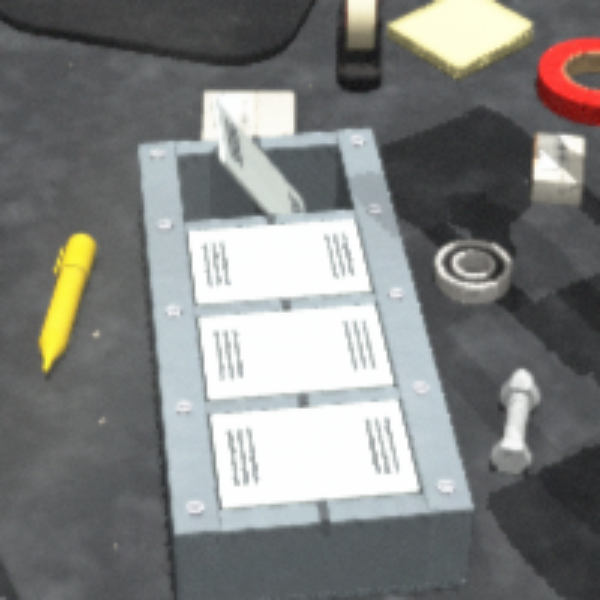

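View pics/t4.png

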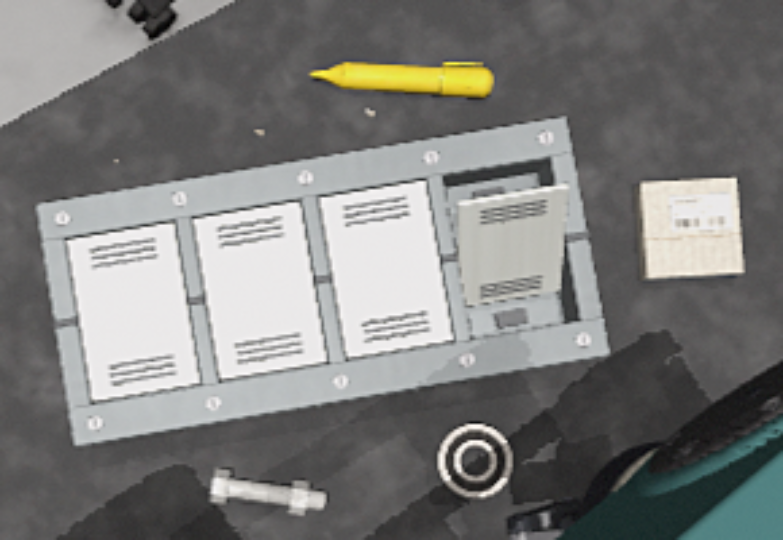

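The side view shows the cover standing steeply and the arm clear of it. In the top view the raised edge lies at (513,194) and the lowered edge at (514,297). The other three covers are level and the loose parts have not moved. One quick angle check from the top view follows.

```bash
python3 - <<'E'
from h import *
d=env.get_image("top");a=np.radians(10.77);K=d["mtx"];T=d["cam_to_world"]
for th in(35,40,45,50,55,60):
    t=np.radians(th);o=[]
    for sg in(1,-1):
        q=np.array([*(np.array([.5651,-.438])+sg*.05*np.cos(t)*np.array([np.cos(a),np.sin(a)])),.06+sg*.05*np.sin(t)])
        c=T[:3,:3].T@(q-T[:3,3]);u=K@np.array([c[0],-c[1],-c[2]]);u=u/u[2]
        o.append(((u[:2]-[190,120])*2.7).round(0))
    print(th,*o)
print(env.sense()["ft_force"])
E
```

```text
35 [505. 173.] [515. 316.]
40 [506. 177.] [513. 313.]
45 [508. 181.] [512. 308.]
50 [510. 185.] [510. 304.]
55 [511. 190.] [509. 299.]
60 [513. 196.] [507. 294.]
[-0.40365674  0.08943703  0.61677118]
```

About 57°, well over half open. I'm handing it in.

```bash
python3 -c "
from cell import env
env.close_job()"
```

```text
the job is handed in; nothing more can be done
```

The unbolted cover was the first one I pressed, at the robot's right-hand end of the box. I pushed its near end down, drew the closed fingers straight up and clear, and handed the job in after about 6.5 s of robot time.

- **Finding it:** the cover gave under about 1.5 N, and a side picture showed its far end lifting. The other three covers were never touched.
- **Opening:** after the arm was clear, the top view put the cover at about 57° of its roughly 60°. That comes from edge positions I read off the picture by eye, so allow a few degrees.
- **Surroundings:** the last pictures showed the other covers level and the small parts where they had been. The gripper was well clear and the wrist force was at noise level.

No check failed or disagreed. The first contact was hard to pick out from the force readings because they were close to sensor noise, so I relied on the picture to confirm it.

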